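# Pile the tin loaves crosswise on the display board

### The arm

A 7-joint arm with a two-finger parallel gripper is mounted at the origin on the work surface. World frame = base frame: x ahead of the robot, y to its left, z up, the work surface at z = 0. Lengths are in m, angles in rad, forces in N, time in s.
With the tool pointing down it reaches from about 0.4 to 0.85 m from the base axis. Payload 10.4 kg.
Tool frame: the origin (TCP) lies midway between the tips of the shut fingers; the grasp point (between the pads) lies 19 mm behind it (r.grasp_offset is the distance from the TCP to the grasp point, in m); x points along the fingers, y is the direction in which the jaws open and shut, and the axes are right-handed (so a half turn about x gives the same grasp; the last joint's range is limited). The gripper opens to 87 mm and grips with 3 to 60 N. Pads are 19 mm wide; open, the fingers measure 117 mm over their backs; the gripper's body (75 mm by 190 mm) begins 51 mm behind the grasp point.
Start: joints at [-1.14, 0.332, -0.065, 1.46, 0.022, 1.35, -0.088], TCP at [0.274, 0.562, 0.223] pointing down, gripper open.
Joint ranges: [-2.6, 2.6], [-0.5, 2.12], [-1.47, 1.34], [0.16, 2.42], [-1.27, 4.41], [0.06, 2.06], [-2.6, 2.6]. Speed limits (rad/s): [2.22, 2.22, 2.79, 2.79, 3.14, 3.14, 3.14].

### API

Orientations are given as a unit quaternion [x, y, z, w].
In Python, from bench import r, vision, close_job gives the robot as it stands. The module is installed in compiled form; this text tells all that it offers.
- The arm moves only by the shell command python3 -m pendant 'ROWS' [OPENING] [FORCE]. ROWS is text: rows parted by semicolons, each of 6 numbers parted by spaces: the shift along the tool's x, y, z in units of 0.25 m (1.0 is 0.25 m), then the turn, a rotation vector about the tool's x, y, z in units of 1.5 rad (1.0 is 1.5 rad). A call has 1 to 8 rows; each row is the pose to reach, as a shift and turn from the pose commanded when the call began, along the tool's axes at that moment; what a row does not reach only later rows make up. A row lasts 1/10 s, in which the tool goes at most 50 mm and 8.59 degrees, less where a joint would pass 70% of its speed; a pose out of reach is approached as far as the arm can. A call with a number of a shift or a turn outside -1 to 1 is refused whole. A call with a gripper value outside its range is refused whole. OPENING is the gripper command: -1 is shut, 1 is fully open, values between are in proportion, set as the call begins (- or left out, the last holds). The fingers move at their own pace and stop on an object; FORCE is the grip in N (left out, the last holds). Time passes only in rows, so rows that repeat a pose let the fingers close. It gives the time, the measured TCP pose, the force and the opening at its end, in the units of the state.
- r.read_state(): the state, without advancing time (a new reading comes with each control period).
- vision.camera(name): name is "side" or "top" or "wrist"; returns (picture, depth): 480x640x3 uint8, blue, green, red; 480x640 float32, m along the optical axis (not along the pixel's ray), 0 where there is no reading.
- vision.get_calibration(name): a dict with "camera_matrix" (3x3 intrinsics, pixels), "k1" (the pictures are not rectified: a ray, as slopes to the right and down, at radius r is drawn at 1 + k1 r^2 times it, then the intrinsics apply), "rvec" (rotation vector, rad) and "tvec" (3), from world to camera coordinates, as OpenCV has them. Camera axes: x right, y down, z forward; pixel columns grow to the right and rows downward; lengths in m; the calibration is good to about 2 mm. A picture is of the moment at which its call begins: read the wrist's pose just before it. get_calibration takes no time and is no camera call; for the wrist camera it gives the pose at the moment of the call.
- close_job(): hands the job in, once; it reports no verdict.
The state is a dict: "time": time; "joint_positions": joint angles; "joint_vel": joint speeds; "joint_torque": joint torques, N m; "ee_pos": TCP position; "eef_rot": TCP orientation; "ft_force": force on the tool from outside, world axes, zero at the start; "torque": the same for the moment, N m; "width": finger opening in m.
Only numpy, scipy, OpenCV 4.12 (cv2) and the standard library are available. Lean on these libraries where they do the work, as an engineer would, in place of code of your own. Each camera call takes 0.05 s, during which the arm holds its last target. There are 200 camera calls.

### The job

Build the bread display on the wooden board, leaving each loaf the way up it already lies: lay the two long tapered loaves along the two pale paper strips, centred on them, the upside-down plain one on the strip next to the board's handle and the right-way-up scored one on the other strip. Then lay the two short loaves flat on top, crosswise over both long ones and centred over them, side by side with a gap of about 45 mm between them and the gap over the middle of the board (either one on either side). Set each loaf down gently without dropping or tipping it, and leave the other things on the counter where they are.

Things in the scene. Friction and masses are not known exactly. Their poses are not given: they have to be found in the camera images.
- long_plain: Long loaf, 150 mm long, golden-brown tapered tin loaf, firm, flat-faced, 40 mm high; one large face is 52 mm wide, the other 40 mm, with evenly sloping sides. Lies upside-down: 52 mm face below; 40 mm face above, plain, the sloping long sides visible from above. About 120 g. Origin: centre of its underside as it lies; x along its length, z up; both ends alike.
- long_scored: Long loaf, 150 mm long, golden-brown tapered tin loaf, firm, flat-faced, 40 mm high; one large face is 52 mm wide, the other 40 mm, with evenly sloping sides. Lies right way up: 40 mm face below; 52 mm face above, with five pale slanting cuts across it. About 120 g. Origin: centre of its underside as it lies; x along its length, z up; both ends alike.
- short_plain: Short loaf, 105 mm long, golden-brown tapered tin loaf, firm, flat-faced, 40 mm high; one large face is 52 mm wide, the other 40 mm, with evenly sloping sides. Lies upside-down: 52 mm face below; 40 mm face above, plain, the sloping long sides visible from above. About 95 g. Origin: centre of its underside as it lies; x along its length, z up; both ends alike.
- short_scored: Short loaf, 105 mm long, golden-brown tapered tin loaf, firm, flat-faced, 40 mm high; one large face is 52 mm wide, the other 40 mm, with evenly sloping sides. Lies right way up: 40 mm face below; 52 mm face above, with four pale slanting cuts across it. About 95 g. Origin: centre of its underside as it lies; x along its length, z up; both ends alike.
- board: Fixed wooden board, 200 (x) by 180 (y) by 15 mm, its handle (34 wide, 58 long) at the middle of the -x edge. Origin: centre of its underside without handle; z up. Two flat pale paper strips, 60 (x) by 156 mm (y), on its top at x = -45 (by the handle) and +45 mm. Top at 15 mm; long loaves on it reach 55 mm; the short ones go on these along board x, centred at x = 0, y = -45 and +45 mm.
- bun_tray: White rimmed tray, 200 mm by 170 mm, 16 mm high, fixed, holding five round buns 62 mm wide that reach 47 mm above the counter; not part of the job. Origin: centre of its underside.
- small_roll: Loose small round bread roll, 52 mm wide, 36 mm high, among the loaves; to be left alone. Origin: centre of its underside.
- turnover: Loose triangular pastry, 110 mm by 77 mm, 32 mm high; to be left alone. Origin: on its underside, about its middle.
- jam_jar: Loose jam jar with a steel lid, 60 mm wide, 75 mm high; to be left alone. Origin: centre of its underside.
- tongs: Loose steel pastry tongs lying flat along their x axis, 240 mm long, up to about 60 mm wide, 14 mm high; to be left alone. Origin: about their middle, on the underside.
There are look-alikes about, which are no part of the job. Leave any pink look-alike of the long_plain alone.

How it is judged:
By the outcome, as a careful person would: the job done as asked, in the order asked, and still so for the second after the job is handed in, with the robot touching nothing.
It also fails if it takes over 112 s, if anything falls off the work surface, if the arm or the gripper's body presses on something with over 40 N, if the wrist force passes 120 N, or if a joint passes its speed limit or range.

## Working session

There is one attempt and no reset: what is moved stays moved. The work goes in short steps, Python scripts to look and compute and a shell command to move; the robot and the scene stay as the last step left them, time stands still between calls to the robot, and variables do not carry over. Pictures are saved under pics/ and viewed, about 12 in all and at most 16, crops included, and the job is handed in when it is done.

```bash
mkdir -p pics
cat > h.py <<'E'
import numpy as np,cv2
from scipy.spatial.transform import Rotation as R
from bench import r,vision
def cal(n):
    c=vision.get_calibration(n);return np.array(c["camera_matrix"],float),float(c["k1"]),R.from_rotvec(np.ravel(c["rvec"])).as_matrix(),np.ravel(c["tvec"])
def ray(c,uv):
    K,k1,Rm,t=c;d=cv2.undistortPoints(np.array(uv,float).reshape(-1,1,2),K,np.array([k1,0,0,0.]))[:,0]
    return np.c_[d,np.ones(len(d))]
def onplane(c,uv,z):
    K,k1,Rm,t=c;d=ray(c,uv)@Rm;o=-Rm.T@t
    return o+d*((z-o[2])/d[:,2])[:,None]
def cloud(c,depth):
    v,u=np.mgrid[:480,:640];d=ray(c,np.c_[u.ravel(),v.ravel()])*depth.reshape(-1,1)
    return ((d-c[3])@c[2]).reshape(480,640,3)
E
python3 - <<'E'
from h import *
for n in("top","side"):
    c=cal(n);p,d=vision.camera(n);cv2.imwrite(f"pics/{n}0.png",p);np.save(f"{n}0.npy",d)
    print(n,-c[2].T@c[3],c[0].tolist(),c[1],(d>0).mean())
s=r.read_state();print(s["time"],s["ee_pos"],s["eef_rot"],s["width"],R.from_quat(s["eef_rot"]).as_matrix().round(3),r.grasp_offset)
E
```

```text
top [0.33045372 0.0109308  1.24651524] [[583.9852488452976, 0.0, 312.0241024803068], [0.0, 583.9852488452976, 236.3072498866188], [0.0, 0.0, 1.0]] -0.15983109614111884 0.9959147135416667
side [ 0.39825698 -0.80469928  1.06343236] [[522.4529822691039, 0.0, 324.99488839177906], [0.0, 522.4529822691039, 233.11439438871184], [0.0, 0.0, 1.0]] 0.04927013048220427 0.99603515625
0.1 [0.27382447 0.56143853 0.22186245] [ 0.15862932  0.68908177 -0.15949601  0.68888611] 0.08684289215079341 [[-0.001  0.438  0.899]
 [-0.001  0.899 -0.438]
 [-1.    -0.001  0.   ]] 0.0187
```

View pics/top0.png

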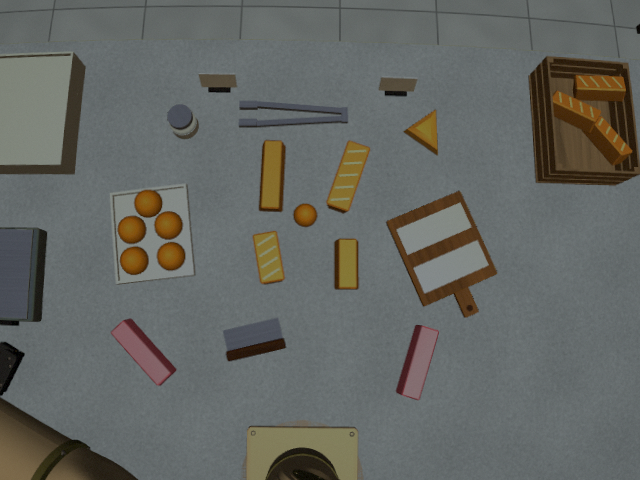

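View pics/side0.png

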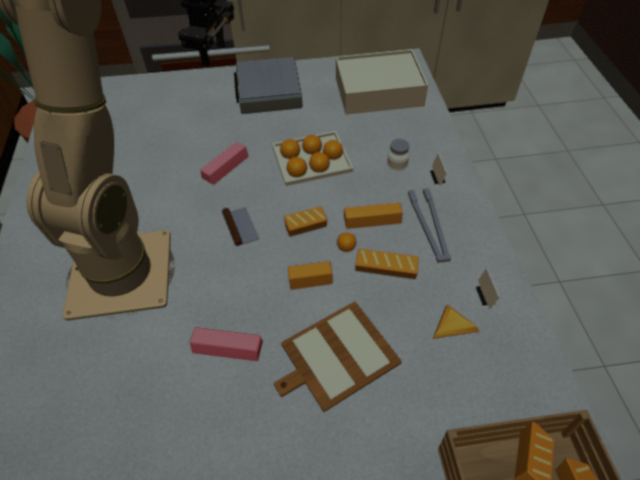

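The top picture shows long_plain at (272,175), long_scored (349,176), short_scored (268,257), short_plain (346,264), the roll at (305,215) and the board around (441,247) with its handle at (466,300). The side view agrees. Next I measure the top faces and the strips.

```bash
cat > m.py <<'E'
from h import *
def rect(P):
    (cx,cy),(w,h),a=cv2.minAreaRect((P*1000).astype(np.float32))
    if w<h: w,h,a=h,w,a+90
    return np.array([cx,cy]).round(1),round(w,1),round(h,1),round((a+90)%180-90,1)
def loaf(c,p,d,box,ztop=.040,tol=.006):
    u0,u1,v0,v1=box;X=cloud(c,d);hsv=cv2.cvtColor(p,cv2.COLOR_BGR2HSV)
    m=np.zeros(d.shape,bool);m[v0:v1,u0:u1]=1
    m&=(hsv[...,1]>90)&(abs(X[...,2]-ztop)<tol)
    n,l,st,_=cv2.connectedComponentsWithStats(m.astype(np.uint8));k=1+st[1:,4].argmax();v,u=np.nonzero(l==k)
    return rect(onplane(c,np.c_[u,v],ztop)[:,:2]),np.median(X[l==k][:,2]).round(4)
E
python3 - <<'E'
from m import *
c=cal("top");p=cv2.imread("pics/top0.png");d=np.load("top0.npy")
for n,b in dict(lp=(252,292,132,220),ls=(322,378,132,220),ss=(248,290,226,290),sp=(328,364,232,296)).items(): print(n,*loaf(c,p,d,b))
hsv=cv2.cvtColor(p,cv2.COLOR_BGR2HSV);m=((hsv[...,1]<60)&(hsv[...,2]>140)).astype(np.uint8);m[:,:380]=0;m[:190]=0;m[300:]=0;m[:,500:]=0
n,l,st,ce=cv2.connectedComponentsWithStats(m)
for k in range(1,n):
    if st[k,4]>300:
        v,u=np.nonzero(l==k);print("strip",rect(onplane(c,np.c_[u,v],.015)[:,:2]))
print("handle",onplane(c,[[466,302]],.015),"roll",onplane(c,[[305,215]],.02), "turn",onplane(c,[[425,130]],.03),"jar",onplane(c,[[180,115]],.075))
E
```

```text
lp (array([644. ,  72.5]), 149.7, 42.5, -1.4) 0.0395
ls (array([644.6, -89.6]), 151.1, 50.8, -18.6) 0.0397
ss (array([466.6,  75.1]), 104.9, 50.9, 11.1) 0.0395
sp (array([455.9, -88. ]), 102.8, 39.5, 0.3) 0.0395
handle [[ 0.37915689 -0.34743099  0.015     ]] roll [[ 5.60150647e-01 -5.80331585e-05  2.00000000e-02]] turn [[ 0.75425197 -0.26088564  0.03      ]] jar [[0.76052957 0.2687121  0.075     ]]
```

Run:
```python
from m import *
c=cal("top");p=cv2.imread("pics/top0.png")
print(p[229,434],p[267,452],p[247,441],p[215,500])
hsv=cv2.cvtColor(p,cv2.COLOR_BGR2HSV);m=(p.min(2)>135).astype(np.uint8);m[:,:380]=0;m[:190]=0;m[300:]=0;m[:,500:]=0
n,l,st,ce=cv2.connectedComponentsWithStats(m)
C=[]
for k in range(1,n):
    if st[k,4]>300:
        v,u=np.nonzero(l==k);q=rect(onplane(c,np.c_[u,v],.015)[:,:2]);C.append(q[0]);print("strip",q)
# brown board outline
m=((hsv[...,1]>70)&(hsv[...,0]<20)).astype(np.uint8)|m; m[:,:380]=0;m[:185]=0;m[320:]=0;m[:,505:]=0
n,l,st,ce=cv2.connectedComponentsWithStats(m);k=1+st[1:,4].argmax();mm=cv2.morphologyEx((l==k).astype(np.uint8),cv2.MORPH_OPEN,np.ones((41,41)))
v,u=np.nonzero(l==k);print("board+handle",rect(onplane(c,np.c_[u,v],.015)[:,:2]))
b=(C[0]+C[1])/2;e=C[0]-C[1];print(b,np.hypot(*e),np.degrees(np.arctan2(e[1],e[0])))
```

```text
[132 136 130] [136 137 131] [28 51 75] [112 109 104]
board+handle (array([ 470.2, -307.3]), 256.8, 181.1, 23.9)Traceback (most recent call last):
  File "<stdin>", line 14, in <module>
IndexError: list index out of range
```

Run:
```python
from m import *
c=cal("top");p=cv2.imread("pics/top0.png")
m=(p.min(2)>119).astype(np.uint8);m[:,:380]=0;m[:190]=0;m[300:]=0;m[:,500:]=0
n,l,st,ce=cv2.connectedComponentsWithStats(m);C=[]
for k in range(1,n):
    if st[k,4]>300:
        v,u=np.nonzero(l==k);q=rect(onplane(c,np.c_[u,v],.015)[:,:2]);C.append(q[0]);print("strip",q)
b=(C[0]+C[1])/2;e=C[0]-C[1];print(b,np.hypot(*e),np.degrees(np.arctan2(e[1],e[0])))
```

```text
strip (array([ 538.1, -279.1]), 154.0, 59.0, -66.2)
strip (array([ 455.9, -315.1]), 154.3, 58.1, -66.3)
[ 497.  -297.1] 89.73761753021978 23.65131332664216
```

Loaf heights and sizes, strip sizes (154 × 59 mm) and strip spacing (89.7 mm) all match what is given. The board lies at about 23.75°. I'll start with long_plain.

```bash
cat > g.py <<'E'
import sys
from h import *
x,y,z,a=map(float,sys.argv[1:5]);s=r.read_state();p=np.array(s["ee_pos"]);M=R.from_quat(s["eef_rot"]).as_matrix()
a=np.radians(a);T=np.array([[0,np.cos(a),np.sin(a)],[0,np.sin(a),-np.cos(a)],[-1,0,0]])
sh=M.T@(np.array([x,y,z])/1000-p);t=R.from_matrix(M.T@T).as_rotvec()
print("t",round(s["time"],2),"pos",(p*1000).round(1),"jaw",np.degrees(np.arctan2(M[1,1],M[0,1])).round(1),"w",round(s["width"],4),"F",np.round(s["ft_force"],1))
print("units",(sh/.25).round(3),(t/1.5).round(3),"rows",max(np.linalg.norm(sh)/.05,np.degrees(np.linalg.norm(t))/8.59).round(1))
E
python3 g.py 644 72.5 150 88.6
```

```text
t 0.1 pos [273.8 561.4 221.9] jaw 64.0 w 0.0868 F [0.2 0.4 0.2]
units [ 0.289 -1.108  2.188] [-0.286 -0.     0.001] rows 12.3
```

```bash
python3 -m pendant '0.1 -0.5 1 0 0 0;0.1 -0.5 1 0 0 0;0.1 -0.5 1 0 0 0;0.1 -0.5 1 0 0 0;0.1 -0.5 1 0 0 0;0.1 -0.5 1 0 0 0;0.1 -0.5 1 0 0 0;0.1 -0.5 1 0 0 0' 1; python3 g.py 644 72.5 150 88.6
```

```text
time: 0.9
ee_pos: [0.4438, 0.3395, 0.1973]
eef_rot: [0.159, 0.689, -0.16, 0.689]
ft_force: [-0.1, 0.5, -0.1]
width: 0.0872
t 0.9 pos [443.8 339.5 197.3] jaw 63.9 w 0.0872 F [-0.1  0.5 -0.1]
units [ 0.189 -0.608  1.189] [-0.287 -0.     0.   ] rows 6.7
```

```bash
python3 -m pendant '0.15 -0.5 1 -0.287 0 0;0.15 -0.5 1 -0.287 0 0;0.15 -0.5 1 -0.287 0 0;0.15 -0.5 1 -0.287 0 0;0.15 -0.5 1 -0.287 0 0;0.15 -0.5 1 -0.287 0 0;0.15 -0.5 1 -0.287 0 0;0.15 -0.5 1 -0.287 0 0' 1; python3 g.py 644 72.5 150 88.6
```

```text
time: 1.7
ee_pos: [0.6136, 0.1188, 0.1594]
eef_rot: [0.008, 0.707, -0.008, 0.707]
ft_force: [-0.9, 0.7, 0.2]
width: 0.0868
t 1.7 pos [613.6 118.8 159.4] jaw 88.7 w 0.0868 F [-0.9  0.7  0.2]
units [ 0.037 -0.182  0.126] [ 0.001 -0.001 -0.   ] rows 1.1
```

```bash
python3 -m pendant '0.037 -0.182 0.126 0 0 0;0.037 -0.182 0.126 0 0 0;0.037 -0.182 0.126 0 0 0;0.037 -0.182 0.126 0 0 0'
python3 - <<'E'
from m import *
c=cal("wrist");p,d=vision.camera("wrist");cv2.imwrite("pics/w1.png",p)
print(-c[2].T@c[3])
print(*loaf(c,p,d,(0,640,0,480)))
E
python3 g.py 644 72.5 10 88.6
```

```text
time: 2.1
ee_pos: [0.6435, 0.075, 0.1509]
eef_rot: [0.008, 0.707, -0.006, 0.707]
ft_force: [0.1, 0.7, 0.0]
width: 0.087
[0.56342772 0.07633604 0.31282736]
(array([645.5,  74.5]), 147.1, 40.4, -1.5) 0.0396
t 2.15 pos [643.6  75.  151. ] jaw 88.9 w 0.0871 F [ 0.2  0.6 -0.5]
units [ 0.564 -0.011  0.002] [ 0.003 -0.    -0.001] rows 2.8
```

View pics/w1.png

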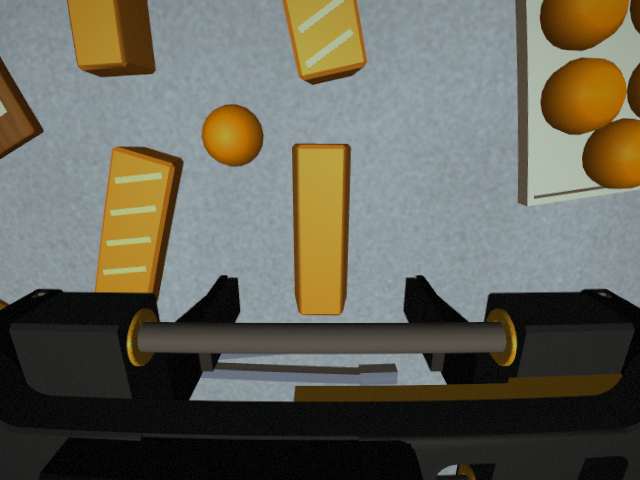

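The wrist view shows long_plain centred between the fingers at (322,230). It agrees with the top view to 2 mm, so I go down.

```bash
python3 -m pendant '0.15 -0.006 0.005 0 0 0;0.3 -0.006 0.005 0 0 0;0.42 -0.006 0.005 0 0 0;0.5 -0.006 0.005 0 0 0;0.54 -0.006 0.005 0 0 0;0.565 -0.006 0.005 0 0 0;0.57 -0.006 0.005 0 0 0;0.57 -0.006 0.005 0 0 0' && python3 -m pendant '0 0 0 0 0 0;0 0 0 0 0 0;0 0 0 0 0 0;0 0 0 0 0 0;0 0 0 0 0 0;0 0 0 0 0 0;0 0 0 0 0 0;0 0 0 0 0 0' -1 25
```

```text
time: 2.95
ee_pos: [0.646, 0.0706, 0.0093]
eef_rot: [0.008, 0.707, -0.008, 0.708]
ft_force: [-0.1, -0.6, 0.4]
width: 0.0869
time: 3.75
ee_pos: [0.6455, 0.0704, 0.0084]
eef_rot: [0.008, 0.707, -0.008, 0.707]
ft_force: [0.7, 1.6, 0.2]
width: 0.0486
```

```bash
python3 -m pendant '-0.02 0 0 0 0 0;-0.08 0 0 0 0 0;-0.2 0 0 0 0 0;-0.35 0 0 0 0 0;-0.45 0 0 0 0 0;-0.5 0 0 0 0 0;-0.52 0 0 0 0 0;-0.52 0 0 0 0 0'; python3 g.py 456 -315 140 23.8
```

```text
time: 4.55
ee_pos: [0.6453, 0.0701, 0.1382]
eef_rot: [0.008, 0.707, -0.008, 0.707]
ft_force: [-0.7, 0.3, -1.5]
width: 0.0481
t 4.55 pos [645.3  70.1 138.2] jaw 88.7 w 0.0481 F [-0.7  0.3 -1.5]
units [-0.007 -1.558 -0.721] [ 0.755 -0.     0.   ] rows 8.6
```

```bash
python3 -m pendant '-0.02 -0.1 -0.04 0.05 0 0;-0.02 -0.25 -0.11 0.13 0 0;-0.02 -0.42 -0.19 0.22 0 0;-0.02 -0.58 -0.27 0.3 0 0;-0.02 -0.7 -0.32 0.36 0 0;-0.02 -0.78 -0.36 0.39 0 0;-0.02 -0.78 -0.36 0.39 0 0;-0.02 -0.78 -0.36 0.39 0 0'; python3 g.py 456 -315 140 23.8
```

```text
time: 5.35
ee_pos: [0.5508, -0.122, 0.1425]
eef_rot: [0.211, 0.675, -0.211, 0.674]
ft_force: [0.1, -0.7, -1.4]
width: 0.0483
t 5.35 pos [ 550.8 -122.   142.5] jaw 55.2 w 0.0483 F [ 0.1 -0.7 -1.4]
units [ 0.01  -0.851  0.129] [ 0.366 -0.001  0.   ] rows 4.3
```

```bash
python3 -m pendant '0 -0.1 0.02 0.05 0 0;0 -0.25 0.04 0.13 0 0;0 -0.42 0.06 0.2 0 0;0 -0.58 0.09 0.26 0 0;0 -0.72 0.11 0.31 0 0;0 -0.82 0.13 0.35 0 0;0 -0.851 0.129 0.366 0 0;0 -0.851 0.129 0.366 0 0'; python3 -m pendant '0 0 0 0 0 0;0 0 0 0 0 0'
python3 - <<'E'
from m import *
for n in("top","wrist"):
    c=cal(n);p,d=vision.camera(n);cv2.imwrite(f"pics/{n}2.png",p);np.save(f"{n}2.npy",d)
E
python3 g.py 456 -315 140 23.8
```

```text
time: 6.15
ee_pos: [0.4556, -0.3158, 0.1429]
eef_rot: [0.387, 0.592, -0.387, 0.592]
ft_force: [0.3, 0.4, -0.8]
width: 0.0485
time: 6.35
ee_pos: [0.4569, -0.314, 0.1431]
eef_rot: [0.386, 0.593, -0.385, 0.593]
ft_force: [-0.0, -0.3, -1.1]
width: 0.0481
t 6.45 pos [ 456.6 -314.5  143.2] jaw 23.8 w 0.0485 F [ 0.6  0.2 -1.3]
units [ 0.013 -0.003  0.001] [ 0. -0. -0.] rows 0.1
```

View pics/wrist2.png

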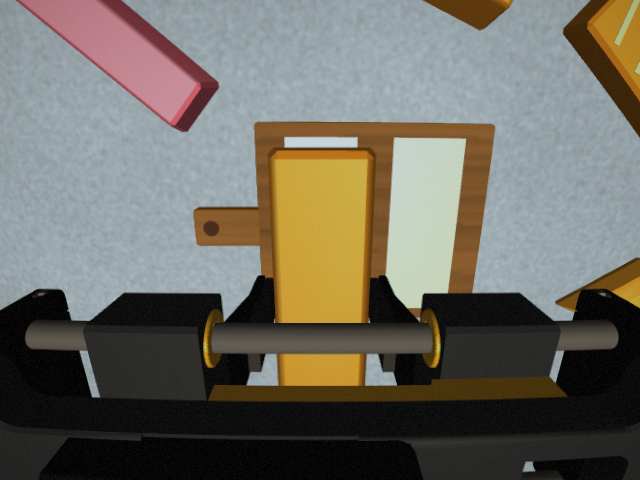

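The wrist view shows long_plain held over the handle-side strip, with the loaf at (322,230) and the other strip at (428,220). I check its tilt, its position in the grip and the board from here.

```bash
cat > held.py <<'E'
from m import *
def held(c,p,d,box,z0):
    X=cloud(c,d);hsv=cv2.cvtColor(p,cv2.COLOR_BGR2HSV);u0,u1,v0,v1=box
    m=np.zeros(d.shape,bool);m[v0:v1,u0:u1]=1
    m&=(hsv[...,1]>90)&(abs(X[...,2]-z0)<.008);Q=X[m]
    A=np.c_[Q[:,:2]-Q[:,:2].mean(0),np.ones(len(Q))];s=np.linalg.lstsq(A,Q[:,2],rcond=None)[0]
    return rect(Q[:,:2]),s.round(4),len(Q)
E
python3 - <<'E'
from held import *
c=cal("wrist");p=cv2.imread("pics/wrist2.png");d=np.load("wrist2.npy")
print("held",held(c,p,d,(255,390,140,300),.175))
v,u=np.nonzero((p[135:320,386:480].min(2)>140)&(p[135:320,386:480,0].astype(int)>0));
m=np.zeros((480,640),np.uint8);hs=cv2.cvtColor(p,cv2.COLOR_BGR2HSV);m[130:300,376:480]=((hs[130:300,376:480,1]<70)&(p[130:300,376:480].min(2)>120))
n,l,st,_=cv2.connectedComponentsWithStats(m);k=1+st[1:,4].argmax();v,u=np.nonzero(l==k);print("stripB visible part",rect(onplane(c,np.c_[u,v],.015)[:,:2]),st[k])
c=cal("top");p=cv2.imread("pics/top2.png");d=np.load("top2.npy");print("top",held(c,p,d,(380,500,190,330),.175))
E
```

```text
held ((array([ 440.5, -275.9]), 65.0, 59.4, -66.2), array([ 0.002 , -0.0064,  0.1743]), 14756)
stripB visible part (array([ 536.9, -274.3]), 147.1, 60.4, -66.3) [  386   137    80   163 10649]
top ((array([ 444.8, -278.4]), 73.8, 51.2, -68.4), array([ 0.0046, -0.0075,  0.1742]), 715)
```

The loaf is level, centred in the grip within 1 mm, and its underside is 8.7 mm below the TCP. I lower it.

```bash
python3 -m pendant '0.08 0 0 0 0 0;0.18 0 0 0 0 0;0.28 0 0 0 0 0;0.36 0 0 0 0 0;0.41 0 0 0 0 0;0.44 0 0 0 0 0;0.45 0 0 0 0 0;0.45 0 0 0 0 0'; python3 -m pendant '0 0 0 0 0 0';python3 g.py 456.2 -314.7 23.7 23.8
```

```text
time: 7.25
ee_pos: [0.4561, -0.3158, 0.0311]
eef_rot: [0.387, 0.592, -0.387, 0.592]
ft_force: [0.1, 0.5, -0.4]
width: 0.0487
time: 7.35
ee_pos: [0.4563, -0.316, 0.0316]
eef_rot: [0.387, 0.592, -0.387, 0.592]
ft_force: [-1.1, 0.6, -1.8]
width: 0.0484
t 7.35 pos [ 456.3 -316.    31.6] jaw 23.7 w 0.0484 F [-1.1  0.6 -1.8]
units [ 0.031  0.002 -0.005] [-0.001  0.001 -0.001] rows 0.2
```

```bash
python3 -m pendant '0.008 0 -0.004 0 0 0;0.015 0 -0.004 0 0 0;0.021 0 -0.004 0 0 0;0.026 0 -0.004 0 0 0;0.03 0 -0.004 0 0 0;0.03 0 -0.004 0 0 0';python3 -m pendant '0 0 0 0 0 0;0 0 0 0 0 0'
```

```text
time: 7.95
ee_pos: [0.4554, -0.3148, 0.0233]
eef_rot: [0.387, 0.592, -0.387, 0.592]
ft_force: [-0.6, 0.3, 1.6]
width: 0.0485
time: 8.15
ee_pos: [0.4554, -0.3148, 0.0233]
eef_rot: [0.387, 0.592, -0.387, 0.592]
ft_force: [-1.2, 0.4, 2.4]
width: 0.0484
```

Contact (force changed from −1 to +2 N). I release, lift, then head for long_scored.

```bash
python3 -m pendant '0 0 0 0 0 0;0 0 0 0 0 0;0 0 0 0 0 0;0 0 0 0 0 0;0 0 0 0 0 0' 0.7; python3 -m pendant '-0.03 0 0 0 0 0;-0.12 0 0 0 0 0;-0.25 0 0 0 0 0;-0.4 0 0 0 0 0;-0.5 0 0 0 0 0;-0.53 0 0 0 0 0;-0.53 0 0 0 0 0'; python3 g.py 644.8 -89 150 71.4
```

```text
time: 8.65
ee_pos: [0.4554, -0.3148, 0.0232]
eef_rot: [0.387, 0.592, -0.387, 0.592]
ft_force: [-0.2, -0.1, -0.2]
width: 0.0725
time: 9.35
ee_pos: [0.4559, -0.3151, 0.1569]
eef_rot: [0.387, 0.591, -0.386, 0.593]
ft_force: [0.2, 1.0, -0.6]
width: 0.0739
t 9.35 pos [ 455.9 -315.1  156.9] jaw 23.7 w 0.0739 F [ 0.2  1.  -0.6]
units [ 0.029  1.055 -0.525] [-0.555  0.001 -0.001] rows 5.9
```

```bash
python3 -m pendant '0.02 1 -0.5 -0.555 0 0;0.02 1 -0.5 -0.555 0 0;0.02 1 -0.5 -0.555 0 0;0.02 1 -0.5 -0.555 0 0;0.02 1 -0.5 -0.555 0 0;0.02 1 -0.5 -0.555 0 0;0.02 1 -0.5 -0.555 0 0;0.02 1 -0.5 -0.555 0 0' 1; python3 -m pendant '0 0 0 0 0 0'
python3 - <<'E'
from m import *
c=cal("top");p,d=vision.camera("top");cv2.imwrite("pics/top3.png",p);np.save("top3.npy",d)
print("lp",*loaf(c,p,d,(380,500,190,330),.055))
c=cal("wrist");p,d=vision.camera("wrist");cv2.imwrite("pics/w3.png",p);np.save("w3.npy",d)
m=(cv2.cvtColor(p,cv2.COLOR_BGR2HSV)[...,1]>90);print("ls",*loaf(c,p,d,(200,450,100,330)))
E
python3 g.py 644.8 -89 10 71.4
```

```text
time: 10.15
ee_pos: [0.6333, -0.0997, 0.1488]
eef_rot: [0.114, 0.699, -0.115, 0.697]
ft_force: [-0.5, -1.1, 0.7]
width: 0.0869
time: 10.25
ee_pos: [0.633, -0.1016, 0.1499]
eef_rot: [0.115, 0.698, -0.116, 0.697]
ft_force: [0.3, -0.2, -0.1]
width: 0.087
lp (array([ 455.1, -314.8]), 150.0, 40.4, -65.8) 0.0548
ls (array([645.5, -89.3]), 146.8, 51.4, -18.6) 0.0396
t 10.35 pos [ 633.3 -101.5  150.5] jaw 71.2 w 0.0872 F [-0.5  0.2  0.1]
units [0.562 0.062 0.028] [-0.002 -0.     0.   ] rows 2.8
```

View pics/w3.png

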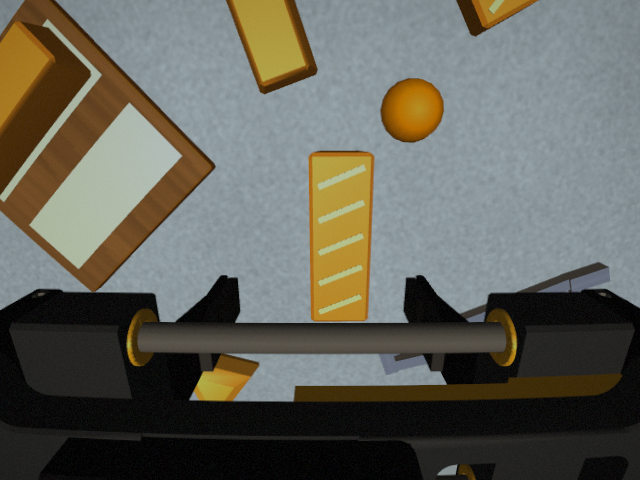

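long_plain measures within 1 mm of its strip's centre and about 0.4° off its axis. long_scored is at (341,237) in the wrist view, as measured. I go down on it.

```bash
python3 -m pendant '0.15 0.062 0.028 0 0 0;0.3 0.062 0.028 0 0 0;0.42 0.062 0.028 0 0 0;0.5 0.062 0.028 0 0 0;0.54 0.062 0.028 0 0 0;0.565 0.062 0.028 0 0 0;0.57 0.062 0.028 0 0 0;0.57 0.062 0.028 0 0 0' && python3 -m pendant '0 0 0 0 0 0;0 0 0 0 0 0;0 0 0 0 0 0;0 0 0 0 0 0;0 0 0 0 0 0;0 0 0 0 0 0;0 0 0 0 0 0;0 0 0 0 0 0' -1 25; python3 -m pendant '-0.02 0 0 0 0 0;-0.08 0 0 0 0 0;-0.2 0 0 0 0 0;-0.35 0 0 0 0 0;-0.45 0 0 0 0 0;-0.5 0 0 0 0 0;-0.52 0 0 0 0 0;-0.52 0 0 0 0 0'; python3 g.py 538 -278.4 140 23.8
```

```text
time: 11.15
ee_pos: [0.6462, -0.0877, 0.0093]
eef_rot: [0.115, 0.697, -0.114, 0.698]
ft_force: [-0.3, 0.1, 0.4]
width: 0.0872
time: 11.95
ee_pos: [0.6457, -0.0876, 0.0084]
eef_rot: [0.114, 0.698, -0.114, 0.698]
ft_force: [0.1, -0.2, 2.6]
width: 0.0491
time: 12.75
ee_pos: [0.6456, -0.0873, 0.1382]
eef_rot: [0.114, 0.698, -0.114, 0.698]
ft_force: [0.6, 0.1, -2.0]
width: 0.049
t 12.75 pos [645.6 -87.3 138.2] jaw 71.4 w 0.049 F [ 0.6  0.1 -2. ]
units [-0.007 -0.862 -0.164] [ 0.554 -0.    -0.   ] rows 5.5
```

```bash
python3 -m pendant '-0.02 -0.1 -0.02 0.07 0 0;-0.02 -0.25 -0.05 0.16 0 0;-0.02 -0.42 -0.08 0.26 0 0;-0.02 -0.58 -0.11 0.36 0 0;-0.02 -0.72 -0.14 0.45 0 0;-0.02 -0.83 -0.16 0.52 0 0;-0.02 -0.862 -0.164 0.554 0 0;-0.02 -0.862 -0.164 0.554 0 0'; python3 -m pendant '0 0 0 0 0 0;0 0 0 0 0 0'
python3 - <<'E'
from held import *
c=cal("wrist");p,d=vision.camera("wrist");cv2.imwrite("pics/w4.png",p)
print("held",held(c,p,d,(240,400,100,300),.174))
E
python3 g.py 538 -278.4 140 23.8
```

```text
time: 13.55
ee_pos: [0.5363, -0.28, 0.1418]
eef_rot: [0.387, 0.592, -0.388, 0.591]
ft_force: [-0.5, 0.5, -2.5]
width: 0.0488
time: 13.75
ee_pos: [0.5385, -0.2771, 0.1426]
eef_rot: [0.385, 0.593, -0.385, 0.592]
ft_force: [-0.4, 0.6, -1.1]
width: 0.0486
held ((array([ 522.1, -238.9]), 68.0, 64.5, 23.8), array([ 0.0029, -0.0039,  0.1737]), 16529)
t 13.8 pos [ 538.6 -277.3  142.7] jaw 23.9 w 0.0488 F [ 0.5 -0.8 -0.8]
units [ 0.011 -0.004  0.003] [ 0.002 -0.001  0.   ] rows 0.1
```

View pics/w4.png

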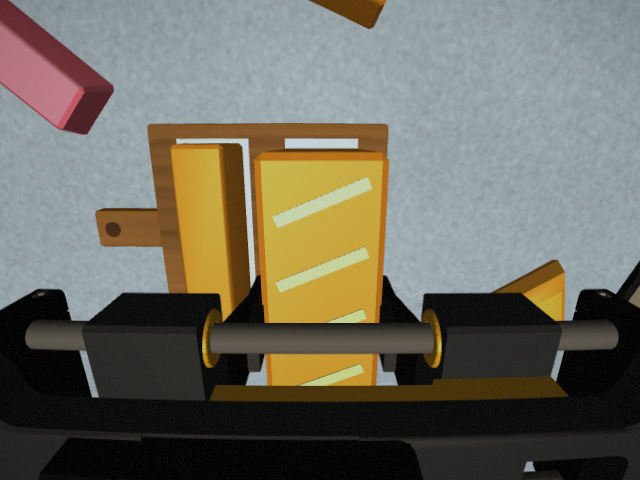

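long_scored is held level over the free strip, with its face at (322,230) and long_plain beside it at (205,220). I lower it.

```bash
python3 -m pendant '0.08 0 0 0 0 0;0.18 0 0 0 0 0;0.28 0 0 0 0 0;0.36 0 0 0 0 0;0.41 0 0 0 0 0;0.44 0 0 0 0 0;0.447 0 0 0 0 0;0.447 0 0 0 0 0'; python3 -m pendant '0 0 0 0 0 0';python3 g.py 538 -278.4 24 23.8
```

```text
time: 14.6
ee_pos: [0.5384, -0.2787, 0.032]
eef_rot: [0.386, 0.592, -0.386, 0.593]
ft_force: [0.3, -0.7, -1.5]
width: 0.0493
time: 14.7
ee_pos: [0.5386, -0.2788, 0.0324]
eef_rot: [0.386, 0.592, -0.386, 0.593]
ft_force: [-0.0, 0.1, -1.2]
width: 0.0489
t 14.7 pos [ 538.6 -278.8   32.4] jaw 23.8 w 0.0489 F [-0.   0.1 -1.2]
units [ 0.034 -0.002 -0.003] [-0.     0.001 -0.001] rows 0.2
```

```bash
python3 -m pendant '0.008 0 0 0 0 0;0.015 0 0 0 0 0;0.022 0 0 0 0 0;0.027 0 0 0 0 0;0.031 0 0 0 0 0;0.033 0 0 0 0 0';python3 -m pendant '0 0 0 0 0 0;0 0 0 0 0 0'
```

```text
time: 15.3
ee_pos: [0.538, -0.2785, 0.0233]
eef_rot: [0.386, 0.592, -0.386, 0.592]
ft_force: [-1.4, 2.1, 4.5]
width: 0.0486
time: 15.5
ee_pos: [0.538, -0.2785, 0.0233]
eef_rot: [0.386, 0.592, -0.386, 0.592]
ft_force: [-1.4, 0.2, 0.2]
width: 0.0492
```

```bash
python3 -m pendant '0 0 0 0 0 0;0 0 0 0 0 0;0 0 0 0 0 0;0 0 0 0 0 0;0 0 0 0 0 0' 0.65; python3 -m pendant '-0.03 0 0 0 0 0;-0.12 0 0 0 0 0;-0.25 0 0 0 0 0;-0.4 0 0 0 0 0;-0.5 0 0 0 0 0;-0.53 0 0 0 0 0;-0.53 0 0 0 0 0'; python3 g.py 456 -87.5 155 90.3
```

```text
time: 16.0
ee_pos: [0.5381, -0.2786, 0.0233]
eef_rot: [0.386, 0.592, -0.386, 0.592]
ft_force: [-0.5, -0.3, -0.8]
width: 0.0709
time: 16.7
ee_pos: [0.5386, -0.2788, 0.157]
eef_rot: [0.387, 0.592, -0.386, 0.593]
ft_force: [-0.8, 0.7, -0.4]
width: 0.0718
t 16.7 pos [ 538.6 -278.8  157. ] jaw 23.8 w 0.0718 F [-0.8  0.7 -0.4]
units [ 0.007  0.006 -0.833] [-0.774  0.001 -0.001] rows 7.7
```

```bash
python3 -m pendant '0.007 0.006 -0.833 -0.774 0 0;0.007 0.006 -0.833 -0.774 0 0;0.007 0.006 -0.833 -0.774 0 0;0.007 0.006 -0.833 -0.774 0 0;0.007 0.006 -0.833 -0.774 0 0;0.007 0.006 -0.833 -0.774 0 0;0.007 0.006 -0.833 -0.774 0 0;0.007 0.006 -0.833 -0.774 0 0' 1; python3 -m pendant '0 0 0 0 0 0;0 0 0 0 0 0'
python3 - <<'E'
from m import *
c=cal("top");p,d=vision.camera("top");cv2.imwrite("pics/top5.png",p);np.save("top5.npy",d)
print("lp",*loaf(c,p,d,(380,455,190,330),.055));print("all",*loaf(c,p,d,(380,510,180,330),.055))
X=cloud(c,d);S=cv2.cvtColor(p,cv2.COLOR_BGR2HSV)[...,1]
n,l,st,_=cv2.connectedComponentsWithStats(((S>90)&(abs(X[...,2]-.055)<.006)).astype(np.uint8))
for k in range(1,n):
    if st[k,4]>400 and st[k,0]>380 and st[k,0]<500:
        v,u=np.nonzero(l==k);print(rect(onplane(c,np.c_[u,v],.055)[:,:2]))
c=cal("wrist");p,d=vision.camera("wrist");cv2.imwrite("pics/w5.png",p)
print("sp",*loaf(c,p,d,(220,430,100,330)))
E
python3 g.py 456 -87.5 9 90.3
```

```text
time: 17.5
ee_pos: [0.4545, -0.087, 0.1526]
eef_rot: [-0.004, 0.708, 0.004, 0.706]
ft_force: [-0.1, 0.2, 0.1]
width: 0.0872
time: 17.7
ee_pos: [0.4549, -0.0874, 0.1531]
eef_rot: [-0.001, 0.708, 0.001, 0.707]
ft_force: [0.6, -0.1, -0.3]
width: 0.0869
lp (array([ 537.2, -277.5]), 103.6, 51.5, -65.5) 0.0549
all (array([ 455.3, -314.9]), 149.9, 40.1, -66.3) 0.0549
(array([ 542.5, -289.1]), 128.3, 52.3, -66.3)
(array([ 455.3, -314.9]), 149.9, 40.1, -66.3)
sp (array([456.5, -88.6]), 104.3, 40.2, 0.6) 0.0395
t 17.8 pos [455.2 -87.4 153.5] jaw 90.1 w 0.0869 F [0.8 0.3 0.1]
units [ 0.578 -0.     0.004] [-0.002 -0.001 -0.   ] rows 2.9
```

View pics/w5.png

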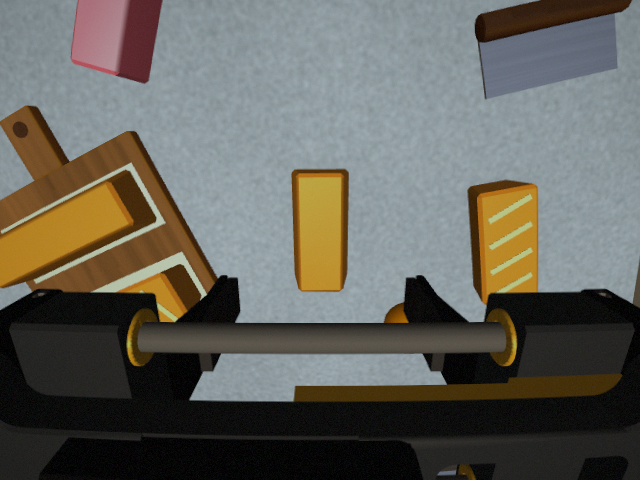

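Both long loaves are on their strips (about 1 mm, about 0.3°). The wrist view shows short_plain between the fingers at (321,232). I pick it up.

```bash
python3 -m pendant '0.15 -0.002 0.004 0 0 0;0.3 -0.002 0.004 0 0 0;0.42 -0.002 0.004 0 0 0;0.5 -0.002 0.004 0 0 0;0.55 -0.002 0.004 0 0 0;0.575 -0.002 0.004 0 0 0;0.58 -0.002 0.004 0 0 0;0.58 -0.002 0.004 0 0 0' && python3 -m pendant '0 0 0 0 0 0;0 0 0 0 0 0;0 0 0 0 0 0;0 0 0 0 0 0;0 0 0 0 0 0;0 0 0 0 0 0;0 0 0 0 0 0;0 0 0 0 0 0' -1 25; python3 -m pendant '-0.02 0 0 0 0 0;-0.08 0 0 0 0 0;-0.2 0 0 0 0 0;-0.35 0 0 0 0 0;-0.48 0 0 0 0 0;-0.57 0 0 0 0 0;-0.6 0 0 0 0 0;-0.6 0 0 0 0 0'; python3 g.py 514.9 -338.1 160 113.75
```

```text
time: 18.6
ee_pos: [0.457, -0.0879, 0.0096]
eef_rot: [-0.002, 0.707, 0.002, 0.707]
ft_force: [0.3, -0.0, 0.2]
width: 0.0871
time: 19.4
ee_pos: [0.4565, -0.0879, 0.009]
eef_rot: [-0.002, 0.707, 0.002, 0.707]
ft_force: [-0.8, -0.6, 0.5]
width: 0.0481
time: 20.2
ee_pos: [0.4568, -0.0879, 0.1595]
eef_rot: [-0.002, 0.707, 0.002, 0.708]
ft_force: [-0.1, 0.2, -1.1]
width: 0.0481
t 20.2 pos [456.8 -87.9 159.5] jaw 90.3 w 0.0481 F [-0.1  0.2 -1.1]
units [-0.002 -1.002  0.227] [-0.273  0.001 -0.   ] rows 5.1
```

```bash
python3 -m pendant '0 -0.1 0.02 -0.03 0 0;0 -0.27 0.06 -0.07 0 0;0 -0.46 0.1 -0.12 0 0;0 -0.64 0.15 -0.17 0 0;0 -0.8 0.19 -0.22 0 0;0 -0.93 0.215 -0.26 0 0;0 -1 0.227 -0.273 0 0;0 -1 0.227 -0.273 0 0'; python3 -m pendant '0 0 0 0 0 0;0 0 0 0 0 0'
python3 - <<'E'
from held import *
c=cal("wrist");p,d=vision.camera("wrist");cv2.imwrite("pics/w6.png",p)
print("held",held(c,p,d,(200,440,100,270),.190))
c=cal("top");p,d=vision.camera("top");cv2.imwrite("pics/top6.png",p)
E
python3 g.py 514.9 -338.1 64 113.75
```

```text
time: 21.0
ee_pos: [0.5119, -0.3414, 0.1564]
eef_rot: [-0.143, 0.693, 0.144, 0.691]
ft_force: [-1.1, -0.5, -2.2]
width: 0.048
time: 21.2
ee_pos: [0.5145, -0.336, 0.1581]
eef_rot: [-0.146, 0.692, 0.147, 0.692]
ft_force: [0.3, 0.1, -1.0]
width: 0.0479
held ((array([ 480.2, -351.5]), 41.4, 27.8, -66.5), array([0.0543, 0.0254, 0.1882]), 6064)
t 21.3 pos [ 515.1 -335.8  158.7] jaw 113.9 w 0.048 F [-0.2 -0.4 -2. ]
units [ 0.379 -0.008 -0.004] [ 0.002 -0.    -0.   ] rows 1.9
```

View pics/w6.png

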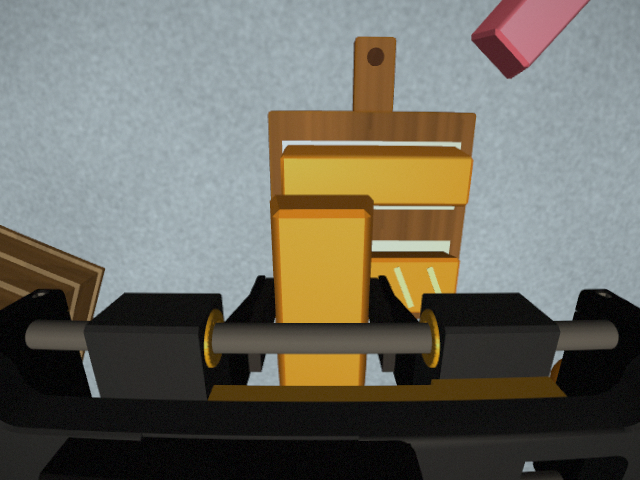

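The wrist view shows short_plain over both long loaves, with its end face at (322,203). The slope fit probably includes that end face, so I refit on the top face alone.

Run:
```python
from held import *
c=cal("wrist");p,d=vision.camera("wrist")
print("held",held(c,p,d,(285,360,222,310),.190))
```

```text
held ((array([ 490.4, -346.6]), 39.8, 32.0, 23.0), array([-0.0016,  0.0004,  0.1893]), 6565)
```

Level, with its underside 9.4 mm below the TCP. I lower it.

```bash
python3 -m pendant '0.06 -0.003 0 0 0 0;0.14 -0.005 0 0 0 0;0.22 -0.005 0 0 0 0;0.28 -0.005 0 0 0 0;0.32 -0.005 0 0 0 0;0.34 -0.005 0 0 0 0;0.345 -0.005 0 0 0 0;0.345 -0.005 0 0 0 0'; python3 -m pendant '0 0 0 0 0 0';python3 g.py 514.9 -338.1 64.2 113.75
```

```text
time: 22.15
ee_pos: [0.5153, -0.339, 0.0732]
eef_rot: [-0.146, 0.692, 0.145, 0.692]
ft_force: [0.3, -0.2, -0.5]
width: 0.0479
time: 22.25
ee_pos: [0.5154, -0.339, 0.0735]
eef_rot: [-0.146, 0.692, 0.145, 0.692]
ft_force: [0.4, -0.1, -0.9]
width: 0.048
t 22.25 pos [ 515.4 -339.    73.5] jaw 113.8 w 0.048 F [ 0.4 -0.1 -0.9]
units [ 0.037  0.004 -0.001] [0.    0.001 0.001] rows 0.2
```

```bash
python3 -m pendant '0.008 0.003 0 0 0 0;0.015 0.003 0 0 0 0;0.022 0.003 0 0 0 0;0.028 0.003 0 0 0 0;0.033 0.003 0 0 0 0;0.036 0.003 0 0 0 0';python3 -m pendant '0 0 0 0 0 0;0 0 0 0 0 0'
```

```text
time: 22.85
ee_pos: [0.5147, -0.3381, 0.0641]
eef_rot: [-0.145, 0.692, 0.146, 0.692]
ft_force: [-3.1, 2.4, 8.7]
width: 0.0481
time: 23.05
ee_pos: [0.5147, -0.338, 0.0641]
eef_rot: [-0.145, 0.692, 0.146, 0.692]
ft_force: [-3.3, 1.3, 4.9]
width: 0.0483
```

Contact. I release and lift, then move to short_scored.

```bash
python3 -m pendant '0 0 0 0 0 0;0 0 0 0 0 0;0 0 0 0 0 0;0 0 0 0 0 0;0 0 0 0 0 0' 0.6; python3 -m pendant '-0.03 0 0 0 0 0;-0.12 0 0 0 0 0;-0.25 0 0 0 0 0;-0.35 0 0 0 0 0;-0.4 0 0 0 0 0;-0.42 0 0 0 0 0;-0.42 0 0 0 0 0'; python3 g.py 467 75 155 101
```

```text
time: 23.55
ee_pos: [0.5147, -0.3381, 0.0637]
eef_rot: [-0.146, 0.692, 0.146, 0.692]
ft_force: [0.5, 0.2, -0.2]
width: 0.0689
time: 24.25
ee_pos: [0.5147, -0.338, 0.1686]
eef_rot: [-0.146, 0.692, 0.146, 0.692]
ft_force: [-0.6, -0.0, -0.5]
width: 0.0695
t 24.25 pos [ 514.7 -338.   168.6] jaw 113.8 w 0.0695 F [-0.6 -0.  -0.5]
units [0.055 1.589 0.491] [ 0.149  0.    -0.   ] rows 8.3
```

```bash
python3 -m pendant '0.03 1 0.3 0.149 0 0;0.03 1 0.3 0.149 0 0;0.03 1 0.3 0.149 0 0;0.03 1 0.3 0.149 0 0;0.03 1 0.3 0.149 0 0;0.03 1 0.3 0.149 0 0;0.03 1 0.3 0.149 0 0' 1; python3 g.py 467 75 155 101
```

```text
time: 24.95
ee_pos: [0.4819, -0.0765, 0.1601]
eef_rot: [-0.069, 0.704, 0.069, 0.703]
ft_force: [-0.1, -0.6, -0.0]
width: 0.0871
t 24.95 pos [481.9 -76.5 160.1] jaw 101.2 w 0.0871 F [-0.1 -0.6 -0. ]
units [0.021 0.606 0.059] [ 0.003 -0.001 -0.001] rows 3.0
```

```bash
python3 -m pendant '0.02 0.606 0.059 0 0 0;0.02 0.606 0.059 0 0 0;0.02 0.606 0.059 0 0 0;0.02 0.606 0.059 0 0 0;0.02 0.606 0.059 0 0 0;0.02 0.606 0.059 0 0 0'
python3 - <<'E'
from m import *
c=cal("top");p,d=vision.camera("top");cv2.imwrite("pics/top7.png",p);np.save("top7.npy",d)
print("sp",*loaf(c,p,d,(380,510,180,330),.095))
c=cal("wrist");p,d=vision.camera("wrist");cv2.imwrite("pics/w7.png",p)
print("ss",*loaf(c,p,d,(220,430,100,330)))
E
python3 g.py 467 75 9 101
```

```text
time: 25.55
ee_pos: [0.4686, 0.0702, 0.1558]
eef_rot: [-0.067, 0.704, 0.066, 0.704]
ft_force: [-0.4, -0.5, 0.2]
width: 0.087
sp (array([ 514.2, -336.5]), 105.8, 42.2, 24.7) 0.0947
ss (array([467.1,  76.1]), 103.0, 51.4, 10.8) 0.0396
t 25.65 pos [468.6  70.4 156. ] jaw 100.8 w 0.087 F [0.1 0.5 0.2]
units [ 0.588  0.02  -0.003] [-0.003 -0.     0.   ] rows 2.9
```

View pics/top7.png

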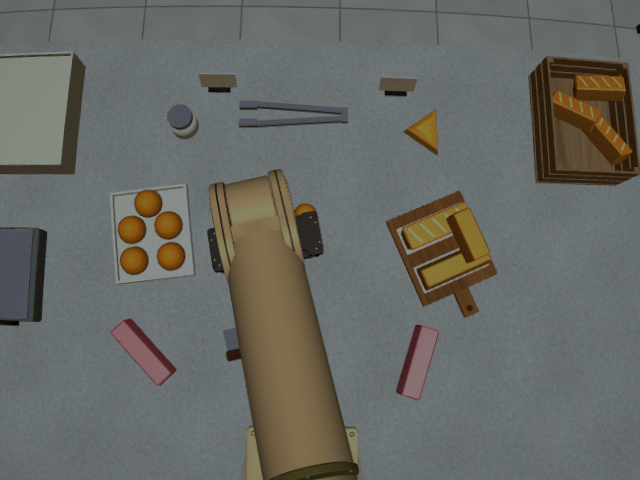

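The top view shows short_plain lying crosswise at (470,235), measured at (514.2,−336.5) and 24.7°, top at 94.7 mm, so it is flat. Next is short_scored.

```bash
python3 -m pendant '0.15 0.02 -0.003 0 0 0;0.3 0.02 -0.003 0 0 0;0.42 0.02 -0.003 0 0 0;0.5 0.02 -0.003 0 0 0;0.55 0.02 -0.003 0 0 0;0.58 0.02 -0.003 0 0 0;0.59 0.02 -0.003 0 0 0;0.59 0.02 -0.003 0 0 0' && python3 -m pendant '0 0 0 0 0 0;0 0 0 0 0 0;0 0 0 0 0 0;0 0 0 0 0 0;0 0 0 0 0 0;0 0 0 0 0 0;0 0 0 0 0 0;0 0 0 0 0 0' -1 25; python3 -m pendant '-0.02 0 0 0 0 0;-0.08 0 0 0 0 0;-0.2 0 0 0 0 0;-0.35 0 0 0 0 0;-0.5 0 0 0 0 0;-0.63 0 0 0 0 0;-0.68 0 0 0 0 0;-0.68 0 0 0 0 0'; python3 g.py 478.6 -255.5 180 113.75
```

```text
time: 26.45
ee_pos: [0.4671, 0.0772, 0.0092]
eef_rot: [-0.067, 0.704, 0.067, 0.704]
ft_force: [-0.3, 0.2, 0.5]
width: 0.0873
time: 27.25
ee_pos: [0.4667, 0.0772, 0.0089]
eef_rot: [-0.067, 0.704, 0.067, 0.704]
ft_force: [-1.2, -0.0, 2.5]
width: 0.0488
time: 28.05
ee_pos: [0.4674, 0.0775, 0.1801]
eef_rot: [-0.067, 0.703, 0.068, 0.705]
ft_force: [0.0, -0.5, -1.4]
width: 0.0492
t 28.05 pos [467.4  77.5 180.1] jaw 101.0 w 0.0492 F [ 0.  -0.5 -1.4]
units [-0.    -1.316 -0.209] [-0.149  0.002  0.   ] rows 6.7
```

```bash
python3 -m pendant '0 -0.1 -0.02 -0.02 0 0;0 -0.25 -0.05 -0.04 0 0;0 -0.4 -0.08 -0.07 0 0;0 -0.55 -0.1 -0.1 0 0;0 -0.7 -0.13 -0.12 0 0;0 -0.82 -0.15 -0.14 0 0;0 -0.9 -0.16 -0.149 0 0;0 -0.9 -0.16 -0.149 0 0'; python3 g.py 478.6 -255.5 180 113.75
```

```text
time: 28.85
ee_pos: [0.4687, -0.1542, 0.1766]
eef_rot: [-0.144, 0.693, 0.144, 0.691]
ft_force: [-0.1, 0.5, -1.9]
width: 0.049
t 28.85 pos [ 468.7 -154.2  176.6] jaw 113.5 w 0.049 F [-0.1  0.5 -1.9]
units [-0.013 -0.387 -0.125] [-0.003 -0.002 -0.   ] rows 2.0
```

```bash
python3 -m pendant '0 -0.06 -0.02 0 0 0;0 -0.15 -0.05 0 0 0;0 -0.25 -0.08 0 0 0;0 -0.33 -0.105 0 0 0;0 -0.38 -0.12 0 0 0;0 -0.387 -0.125 0 0 0;0 -0.387 -0.125 0 0 0;0 -0.387 -0.125 0 0 0'
python3 - <<'E'
from held import *
c=cal("wrist");p,d=vision.camera("wrist");cv2.imwrite("pics/w8.png",p)
print("held",held(c,p,d,(285,360,222,310),.212))
print("end",held(c,p,d,(240,400,150,270),.212))
E
python3 g.py 478.6 -255.5 64.2 113.75
```

```text
time: 29.65
ee_pos: [0.4806, -0.251, 0.1784]
eef_rot: [-0.146, 0.692, 0.146, 0.692]
ft_force: [-0.0, 0.3, -1.3]
width: 0.0493
held ((array([ 455.9, -261.9]), 39.5, 32.0, 23.5), array([-1.200e-03, -1.000e-04,  2.092e-01]), 5120)
end ((array([ 445.6, -266.7]), 52.4, 26.1, -66.2), array([0.0481, 0.0201, 0.2088]), 6614)
t 29.7 pos [ 480.7 -251.1  178.6] jaw 113.8 w 0.0488 F [-0.9  0.3 -0.5]
units [ 0.458 -0.013 -0.015] [ 0.001  0.    -0.   ] rows 2.3
```

View pics/w8.png

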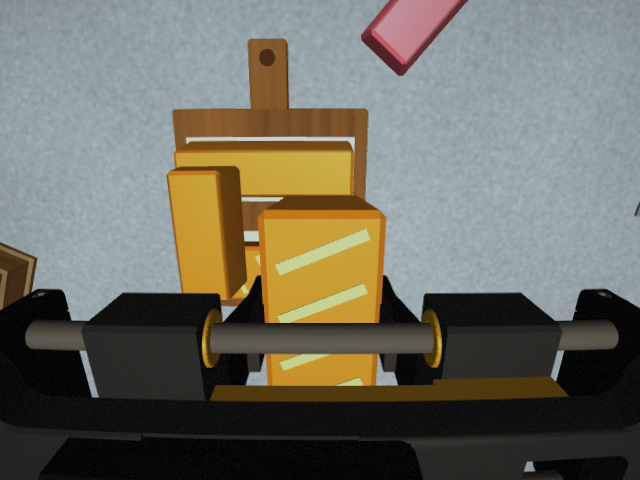

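short_scored is held level beside short_plain, with its face at (322,260) and short_plain at (205,230). I lower it.

```bash
python3 -m pendant '0.06 -0.005 -0.005 0 0 0;0.14 -0.01 -0.012 0 0 0;0.23 -0.011 -0.013 0 0 0;0.31 -0.011 -0.013 0 0 0;0.37 -0.011 -0.013 0 0 0;0.41 -0.011 -0.013 0 0 0;0.42 -0.011 -0.013 0 0 0;0.42 -0.011 -0.013 0 0 0'; python3 -m pendant '0 0 0 0 0 0';python3 g.py 478.3 -255.5 64.2 113.75
```

```text
time: 30.5
ee_pos: [0.4788, -0.2559, 0.0739]
eef_rot: [-0.146, 0.692, 0.146, 0.692]
ft_force: [-0.5, -1.4, -0.7]
width: 0.049
time: 30.6
ee_pos: [0.4792, -0.2563, 0.0746]
eef_rot: [-0.146, 0.692, 0.145, 0.692]
ft_force: [0.1, -0.1, -0.4]
width: 0.0491
t 30.6 pos [ 479.2 -256.3   74.6] jaw 113.8 w 0.0491 F [ 0.1 -0.1 -0.4]
units [ 0.042  0.004 -0.002] [0.    0.001 0.001] rows 0.2
```

```bash
python3 -m pendant '0.01 0.003 -0.002 0 0 0;0.018 0.003 -0.002 0 0 0;0.026 0.003 -0.002 0 0 0;0.032 0.003 -0.002 0 0 0;0.036 0.003 -0.002 0 0 0;0.039 0.003 -0.002 0 0 0';python3 -m pendant '0 0 0 0 0 0;0 0 0 0 0 0'
```

```text
time: 31.2
ee_pos: [0.4778, -0.2557, 0.0639]
eef_rot: [-0.146, 0.692, 0.146, 0.692]
ft_force: [-1.0, 1.5, 5.0]
width: 0.0491
time: 31.4
ee_pos: [0.4779, -0.2557, 0.064]
eef_rot: [-0.146, 0.692, 0.146, 0.692]
ft_force: [0.8, -0.7, -1.2]
width: 0.0488
```

```bash
python3 -m pendant '0 0 0 0 0 0;0 0 0 0 0 0;0 0 0 0 0 0;0 0 0 0 0 0;0 0 0 0 0 0' 0.6; python3 -m pendant '-0.03 0 0 0 0 0;-0.12 0 0 0 0 0;-0.25 0 0 0 0 0;-0.4 0 0 0 0 0;-0.5 0 0 0 0 0;-0.55 0 0 0 0 0;-0.55 0 0 0 0 0'; python3 -m pendant '0 1 0 0 0 0;0 1 0 0 0 0;0 1 0 0 0 0;0 1 0 0 0 0;0 1 0 0 0 0;0 1 0 0 0 0'
python3 - <<'E'
from m import *
c=cal("top");p,d=vision.camera("top");cv2.imwrite("pics/top9.png",p[100:400,100:520]);np.save("top9.npy",d)
X=cloud(c,d);S=cv2.cvtColor(p,cv2.COLOR_BGR2HSV)[...,1]
for z in(.095,.055):
  n,l,st,_=cv2.connectedComponentsWithStats(((S>90)&(abs(X[...,2]-z)<.006)).astype(np.uint8))
  for k in range(1,n):
    if st[k,4]>80 and 380<st[k,0]<500:
        v,u=np.nonzero(l==k);print(z,rect(onplane(c,np.c_[u,v],z)[:,:2]),np.median(X[l==k][:,2]))
p,d=vision.camera("side");cv2.imwrite("pics/side9.png",p)
E
```

```text
time: 31.9
ee_pos: [0.4779, -0.2557, 0.064]
eef_rot: [-0.146, 0.692, 0.146, 0.692]
ft_force: [-0.2, -0.2, 0.0]
width: 0.0688
time: 32.6
ee_pos: [0.4786, -0.2561, 0.2031]
eef_rot: [-0.146, 0.691, 0.145, 0.693]
ft_force: [-0.0, 1.1, -0.2]
width: 0.0696
time: 33.2
ee_pos: [0.3746, -0.0222, 0.2]
eef_rot: [-0.148, 0.692, 0.148, 0.691]
ft_force: [1.7, -0.8, -0.7]
width: 0.0696
0.095 (array([ 514.1, -336.2]), 105.7, 42.4, 24.4) 0.09475537115057193
0.095 (array([ 478.7, -255.5]), 103.7, 53.1, 23.6) 0.09479139701573577
0.055 (array([ 538. , -278.6]), 151.0, 51.3, -65.9) 0.054816590294670633
0.055 (array([ 455.6, -314.8]), 149.7, 41.0, -66.2) 0.054763079778372435
```

View pics/top9.png

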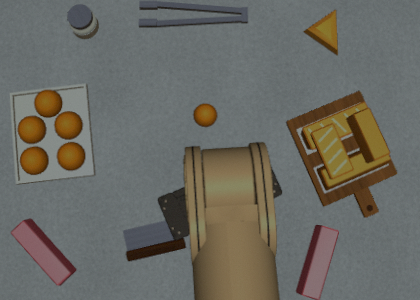

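View pics/side9.png

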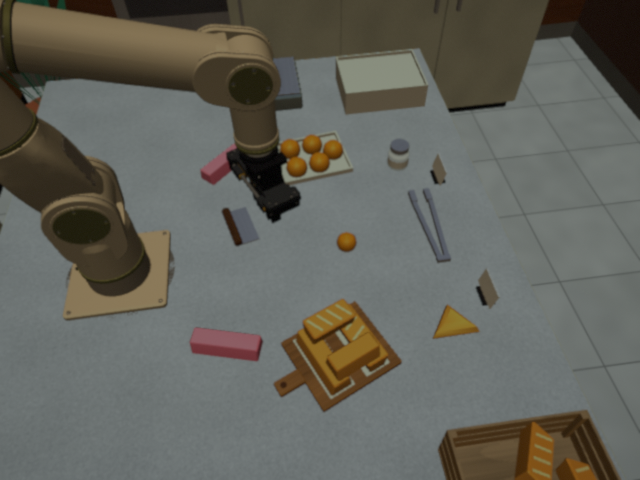

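```bash
python3 -c "
from bench import close_job;print(close_job())"
```

```text
the job is handed in; nothing more can be done
None
```

The bread display is built and the job is handed in at about 33 s of the 112 s allowed. I placed the loaves in this order, each the way up it already lay:
1. long_plain on the strip by the handle
2. long_scored on the other strip
3. short_plain crosswise on top
4. short_scored crosswise on top

**Last checks (top camera):**

| What | Result |
|---|---|
| Long loaves | within about 1 mm and 0.3° of their strips; tops at 54.8 mm |
| Short loaves | flat, tops at 94.8 mm; within about 2 mm and 0.7° of their places |
| Spacing of the short loaves | 88 mm centre to centre against the 90 mm given, so the gap is about 42 mm rather than 45 mm |

- **Gap:** I left it as it was. The short_plain reading may lean slightly towards the middle, because some of its sloping side was counted.
- **Other things on the counter:** in the last top and side pictures they look to be where they were. I judged this by eye and did not measure it.
- **Forces:** the largest I read at the wrist was about 9 N.
- **Measurements that disagreed:** before long_plain was picked up, the top and wrist cameras differed by about 2 mm. Tilt fits on the held short loaves that took in an end face read about 3°. Refits on the top face alone showed both level.

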